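Sort the labware after a plate-reader run

TASK

Put away the labware left on the bench. First set the aluminium heating block into the well of the dry bath, long side along long side and flat on the well's floor, so that it can warm up, and only then sort the rest: stand the two amber bottles upright in the divided grey caddy, one in each bay, and stand the two white pots upright side by side, flat on the floor of the steel tray. Leave the microplate and the tip box where they are.

Things in the scene. Friction and masses are not known exactly. Their poses are not given: they have to be found in the camera images.
- block_mid (a point): Bare aluminium heating block with six tube holes (15 mm, dark) in its top: 45 mm along its x, 70 mm along its y, 60 mm tall, about 400 g. This point is its centre, 30 mm above its underside. Its z axis points up.
- bottle_a_mid (a point): Amber glass reagent bottle with a black screw cap, standing on the bench: body 34 mm in diameter and straight up to 56 mm, cap 27 mm in diameter, 80 mm tall in all, about 90 g. This point is on its axis, half-way up (40 mm above its underside). Its z axis points up when it stands upright. The other bottle is identical and interchangeable with it.
- bottle_b_mid (a point): Amber glass reagent bottle with a black screw cap, standing on the bench: body 34 mm in diameter and straight up to 56 mm, cap 27 mm in diameter, 80 mm tall in all, about 90 g. This point is on its axis, half-way up (40 mm above its underside). Its z axis points up when it stands upright. The other bottle is identical and interchangeable with it.
- pot_a_mid (a point): Squat round white plastic sample pot with a screw lid, 52 mm in diameter all the way up, 50 mm tall, about 80 g. This point is on its axis, half-way up (25 mm above its underside). Its z axis points up when it stands upright. The other pot is identical and interchangeable with it.
- pot_b_mid (a point): Squat round white plastic sample pot with a screw lid, 52 mm in diameter all the way up, 50 mm tall, about 80 g. This point is on its axis, half-way up (25 mm above its underside). Its z axis points up when it stands upright. The other pot is identical and interchangeable with it.
- bath: Dry bath, fixed: white box with a black top, 116 (its x) by 150 (its y) by 45 mm tall, a small display and knob on its -x face. In the middle of its top a rectangular well, 65 (x) by 90 (y) mm, 10 mm deep, floor 35 mm above the bench, takes the heating block with 10 mm to spare all round, long side along long side, either way round. Origin: centre of its underside, at bench height; z up.
- caddy: Grey plastic caddy, fixed: open box 116 (its x) by 140 (its y) by 22 mm tall, walls 4 mm, floor 4 mm thick. A divider 4 mm thick, as tall as the walls, runs along x through the middle and makes two bays of 108 by 64 mm centred at y = -34 mm and y = +34 mm. Origin: centre of its underside, at bench height; z up.
- tray: Flat steel tray, fixed to the bench: 116 mm along its x, 150 mm along its y, floor 3 mm thick, a lip 3 mm thick all round whose top is 8 mm above the bench; no dividers. The origin is the centre of its underside, at bench height; z up.
- plate_mid (a point): White microplate lying on the bench, 127 mm along its x, 85 mm along its y, 14 mm tall, with a grid of grey wells. This point is its centre, 7 mm up. It is not part of the job and must stay where it is.
- tipbox_mid (a point): Closed pipette-tip box, black base and pale clear lid, 120 mm along its x, 85 mm along its y, 59 mm tall. This point is its centre, 29.5 mm up. It is not part of the job and must stay where it is.
There are look-alikes about, which are no part of the job. What is shaped like the part that bears block_mid but pink is not meant. What is shaped like the part that bears bottle_b_mid but pink is not meant.

How it is judged:
By the outcome, as a careful person would: the job done as asked, in the order asked, and still so for the second after the job is handed in, with the robot touching nothing.
It also fails if it takes over 144 s, if anything falls off the work surface, if the arm or the gripper's body presses on something with over 40 N, if the wrist force passes 120 N, or if a joint passes its speed limit or range.

ROBOT

A 7-joint arm with a two-finger parallel gripper is mounted at the origin on the work surface. World frame = base frame: x ahead of the robot, y to its left, z up, the work surface at z = 0. Lengths are in m, angles in rad, forces in N, time in s.
With the tool pointing down it reaches from about 0.425 to 0.925 m from the base axis. Payload 6.8 kg.
Tool frame: the origin (TCP) lies at the very end of the fingers, on their centre line; the grasp point (between the pads) lies 19 mm behind it; z points along the fingers, x is the direction in which the jaws open and shut, and the axes are right-handed (so a half turn about z gives the same grasp; the last joint's range is limited). The gripper opens to 85 mm and grips with 20 to 120 N. Pads are 22 mm wide; open, the fingers measure 114 mm over their backs; the gripper's body (76 mm by 85 mm) begins 54 mm behind the grasp point. The pads swing forward as they close: fully open they stand 13 mm farther back than shut.
Start: joints at [1.213, 0.477, 0.022, 1.555, -0.011, 1.109, -0.083], TCP at [0.167, -0.654, 0.231] pointing down, gripper open.
Joint ranges: [-2.96, 2.96], [-0.34, 2.1], [-1.41, 1.46], [0.24, 2.44], [-1.37, 4.51], [0.17, 1.92], [-2.96, 2.96]. Speed limits (rad/s): [2.39, 2.39, 3.14, 3.14, 3.14, 3.14, 3.14].

INTERFACE

Orientations are given as a rotation vector (axis times angle).
In Python, from bench import get_obs, imaging, hand_in gives the robot as it stands.
- The arm moves only by the tool send_rows, never from a script. Its argument "motion" is a list of rows, each an object with "dp": the shift along the world's x, y, z in m, a list of three; "rot": the turn, a rotation vector about the world's x, y, z in rad, a list of three; "grip": the finger opening in m, from 0 to 0.0854. In form: [{"dp": [dx, dy, dz], "rot": [ax, ay, az], "grip": grip}, ...]. A call has 1 to 20 rows; each row shifts and turns the pose as measured when the row begins; what a row does not reach is not made up. A row lasts 1/8 s, in which the tool goes at most 62.5 mm and 10.7 degrees, less where a joint would pass 70% of its speed; a pose out of reach is approached as far as the arm can. A call is refused whole if a number of a shift passes 0.0625 or a number of a turn 0.188, either way. A call with a gripper value outside its range is refused whole. The fingers move at their own pace and stop on an object; "grip_force" is the grip in N (left out, the last holds). Time passes only in rows, so rows that do not move let the fingers close. It gives the time, the measured TCP pose, the force and the opening at its end, in the units of the state.
- get_obs(): the state, without advancing time (a new reading comes with each control period).
- imaging.grab_frame(name): name is "side" or "top"; returns a dict with "img" (420x560x3 uint8, red, green, blue), "fx", "fy", "cx", "cy" (pixels), "R" (3x3) and "t" (3): a world point X has camera coordinates R X + t. Camera axes: x right, y down, z forward; pixel columns grow to the right and rows downward; lengths in m; the calibration is good to about 2 mm. A picture is of the moment at which its call begins. There is no depth.
- hand_in(): hands the job in, once; it reports no verdict.
The state is a dict: "clock": time; "joints": joint angles; "qvel": joint speeds; "tau": joint torques, N m; "tcp_pos": TCP position; "orientation": TCP orientation; "contact_force": force on the tool from outside, world axes, zero at the start; "moment": the same for the moment, N m; "grip_width": finger opening in m.
Only numpy, scipy, OpenCV 4.12 (cv2) and the standard library are available. Lean on these libraries where they do the work, as an engineer would, in place of code of your own. Each camera call takes 0.05 s, during which the arm holds its last target. There are 200 camera calls.

## Working session

There is one attempt and no reset: what is moved stays moved. The work goes in short steps, Python scripts to look and compute and a tool call to move; the robot and the scene stay as the last step left them, time stands still between calls to the robot, and variables do not carry over. Pictures are saved under pics/ and viewed, about 12 in all and at most 16, crops included, and the job is handed in when it is done.

Besides the shell and the picture viewer there is one more tool, called after "Emit:" by a JSON object that holds its "op" and its "data", one argument or row to a line. send_rows: Moves the arm, as the interface text tells. Its arguments: {"type":"object","properties":{"motion":{"type":"array","items":{"type":"object","properties":{"dp":{"type":"array","items":{"type":"number"}},"rot":{"type":"array","items":{"type":"number"}},"grip":{"type":"number"}}}},"grip_force":{"type":"number"}},"required":["motion"]}

```bash
ls; mkdir -p pics; python3 - <<'E'
from bench import get_obs, imaging
import cv2
o=get_obs();print({k:o[k] for k in ['clock','tcp_pos','orientation','grip_width','contact_force']})
for n in ['top','side']:
    f=imaging.grab_frame(n);cv2.imwrite(f'pics/{n}0.png',f['img'][:,:,::-1]);print(n,f['fx'],f['fy'],f['cx'],f['cy'],f['R'],f['t'])
E
```

```text
pics
{'clock': 0.0, 'tcp_pos': array([ 0.1667074 , -0.65346595,  0.2303431 ]), 'orientation': array([-2.48012677e+00,  1.92671617e+00,  2.37880267e-03]), 'grip_width': 0.08553949935295138, 'contact_force': array([-0.51019914,  0.30511445,  0.58052196])}
top 443.879740744502 443.879740744502 273.2277811028592 207.6411989176387 [[ 1.13665935e-02 -9.99932003e-01  2.60579862e-03]
 [-9.81850095e-01 -1.16543616e-02 -1.89300202e-01]
 [ 1.89317699e-01 -4.06805178e-04 -9.81915803e-01]] [-0.02138399  0.48862566  1.33036075]
side 480.18423208416755 480.18423208416755 278.56334834061494 209.193928626029 [[-0.847585   -0.53022736 -0.02141548]
 [-0.27717502  0.47676513 -0.83418764]
 [ 0.45251926 -0.70110909 -0.55106475]] [0.39976285 0.19541541 1.17433322]
```

View pics/top0.png

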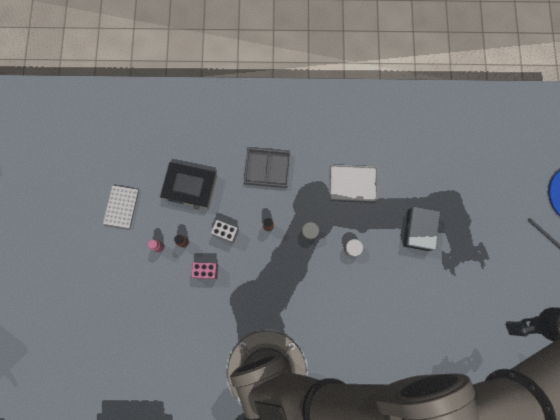

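View pics/side0.png

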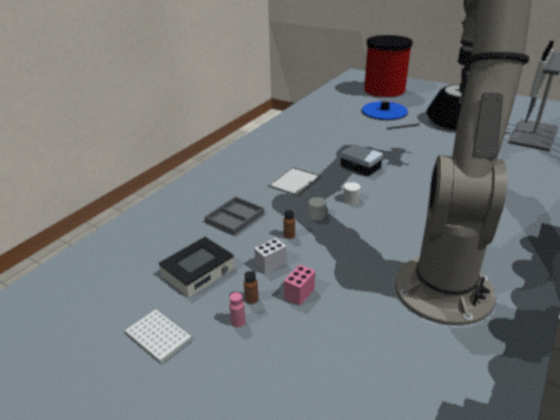

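Top picture: bath about (188,185), caddy (267,167), tray (353,183). Grey block at (224,231), with a pink look-alike at (204,270). Amber bottles at (268,225) and (181,241), with a pink look-alike at (155,246). Pots at (311,231), in shadow, and (355,247). The grey block and the amber bottles fit the description, and I'll confirm that in an enlarged crop.

```bash
cat > h.py <<'E'
import numpy as np, cv2
from bench import get_obs, imaging
def ray(f,u,v,z):
    d=f['R'].T@np.array([(u-f['cx'])/f['fx'],(v-f['cy'])/f['fy'],1.]); c=-f['R'].T@f['t']
    return c+d*(z-c[2])/d[2]
def proj(f,X):
    p=f['R']@np.array(X)+f['t']; return f['fx']*p[0]/p[2]+f['cx'], f['fy']*p[1]/p[2]+f['cy']
def crop(f,x0,x1,y0,y1,s,name):
    im=cv2.resize(f['img'][y0:y1,x0:x1,::-1],None,fx=s,fy=s,interpolation=cv2.INTER_CUBIC)
    im=cv2.convertScaleAbs(im,alpha=1.6)
    for x in range(x0//20*20+20,x1,20): cv2.putText(im,str(x),((x-x0)*s,10),0,.35,(0,255,255),1);cv2.line(im,((x-x0)*s,12),((x-x0)*s,18),(0,255,255),1)
    for y in range(y0//20*20+20,y1,20): cv2.putText(im,str(y),(0,(y-y0)*s+4),0,.35,(0,255,255),1)
    cv2.imwrite('pics/'+name,im)
E
python3 - <<'E'
from h import *
f=imaging.grab_frame('top')
crop(f,145,300,140,285,4,'c1.png')
crop(f,290,380,150,265,5,'c2.png')
E
```

```text
(no output)
```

View pics/c1.png

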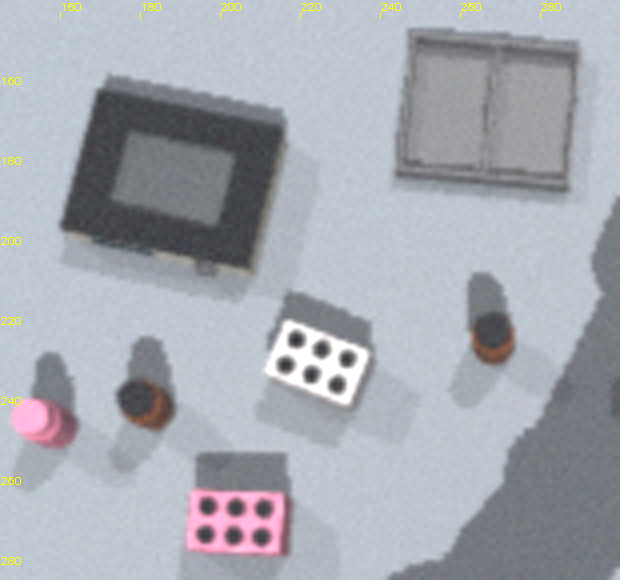

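View pics/c2.png

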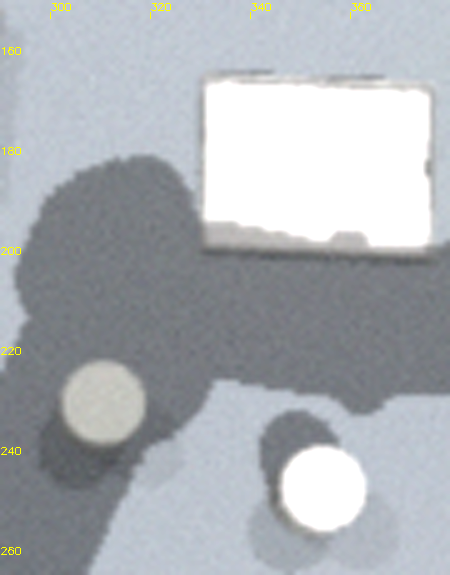

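Confirmed in the crops: the bare grey-white block (centre about (224.5,230.5)) is the block meant, and (204,270) is its pink decoy. The black-capped amber bottles (caps about (268,221.5) and (180,239)) are meant, and (155,246) is the pink decoy. Pots about (308,229) and (353,247). Now the metric poses.

```bash
python3 - <<'E'
from h import *
f=imaging.grab_frame('top'); im=f['img'].astype(int); S=4
big=cv2.resize(f['img'],None,fx=S,fy=S,interpolation=cv2.INTER_CUBIC).astype(int)
g=big.max(2); sat=big.max(2)-big.min(2)
def blob(m,u,v,r,z,name,rect=True):
    q=np.zeros(m.shape,np.uint8); a=[int(S*k) for k in(v-r,v+r,u-r,u+r)]
    q[a[0]:a[1],a[2]:a[3]]=m[a[0]:a[1],a[2]:a[3]]
    cs,_=cv2.findContours(q,cv2.RETR_EXTERNAL,cv2.CHAIN_APPROX_NONE)
    c=max(cs,key=cv2.contourArea)[:,0,:]
    w=np.array([ray(f,(p[0]+.5)/S-.5,(p[1]+.5)/S-.5,z)[:2] for p in c],np.float32)
    if rect:
        (cx,cy),(a1,b1),t=cv2.minAreaRect(w*1000); 
        if a1>b1: a1,b1,t=b1,a1,t-90
        t=(t+90)%180-90
        print(name,'c',round(cx,1),round(cy,1),'short,long',round(a1),round(b1),'short-axis deg',round(t,1))
    else:
        (cx,cy),rr=cv2.minEnclosingCircle(w*1000); m=w.mean(0)*1000; e=cv2.fitEllipse(w*1000);print(name,'circ',round(cx,1),round(cy,1),'d',round(2*rr,1),'ell',np.round(e[0],1),np.round(e[1],1))
for p in [(224,231),(188,170),(311,229),(300,229),(268,220),(268,228),(353,183),(260,170),(240,210),(188,187),(355,247)]: print(p,im[p[1],p[0]])
blob(((g>115)*255).astype(np.uint8),224,231,18,.06,'block')
blob(((g<45)*255).astype(np.uint8),188,185,36,.045,'bath')
blob(((g<45)&(sat<18)).astype(np.uint8)*255,268,222,9,.08,'botA',0)
blob(((g<45)&(sat<18)).astype(np.uint8)*255,180,240,9,.08,'botB',0)
blob(((g>88)*255).astype(np.uint8),308,229,13,.05,'potA',0)
blob(((g>125)*255).astype(np.uint8),353,247,14,.05,'potB',0)
blob(((g>85)*255).astype(np.uint8),353,183,26,.008,'tray')
c1=lambda x,y:(145+(x+.5)/4-.5,140+(y+.5)/4-.5)
for n,z,P in [('caddy',.022,[(410,29),(579,41),(568,190),(397,178)]),('bath',.045,[(100,91),(285,126),(252,270),(63,230)]),('well',.045,[(127,132),(235,152),(218,227),(110,197)])]:
    W=np.array([ray(f,*c1(*p),z)[:2] for p in P])*1000; print(n,np.round(W),'mean',np.round(W.mean(0),1))
    (a,t)=cv2.minAreaRect(W.astype(np.float32))[1:];print(a,t)
o=get_obs();
from scipy.spatial.transform import Rotation as R
print(R.from_rotvec(o['orientation']).as_matrix().round(3))
E
```

```text
(224, 231) [146 143 142]
(188, 170) [41 42 45]
(311, 229) [124 125 121]
(300, 229) [74 78 80]
(268, 220) [40 40 43]
(268, 228) [84 56 45]
(353, 183) [187 183 182]
(260, 170) [100 101 104]
(240, 210) [120 123 130]
(188, 187) [77 78 82]
(355, 247) [184 180 182]
block c 414.7 141.5 short,long 95 111 short-axis deg -87.7
bath c 513.6 274.1 short,long 12 42 short-axis deg -26.0
botA circ 427.6 1.6 d 6.8 ell [428.2   1.3] [3.6 6.9]
botB circ 372.6 266.7 d 2.4 ell [372.8 246.1] [7.0000e-01 1.2459e+03]
potA circ 420.9 -130.0 d 54.1 ell [ 420.5 -130.1] [52.1 52.4]
potB circ 380.8 -274.4 d 85.6 ell [ 376.9 -272.2] [53.8 81.1]
tray c 597.2 -271.8 short,long 148 169 short-axis deg -0.7
caddy [[693.  71.]
 [685. -66.]
 [561. -58.]
 [569.  79.]] mean [627.    6.6]
(137.37538146972656, 124.6680679321289) 86.5181655883789
bath [[631. 314.]
 [604. 167.]
 [488. 188.]
 [518. 337.]] mean [560.6 251.3]
(151.50445556640625, 117.93730926513672) 79.51229095458984
well [[598. 291.]
 [583. 205.]
 [522. 216.]
 [545. 301.]] mean [562.  253.3]
(88.20282745361328, 61.45162582397461) 79.90589904785156
[[ 0.247 -0.969 -0.   ]
 [-0.969 -0.247  0.001]
 [-0.001  0.    -1.   ]]
```

```bash
python3 - <<'E'
from h import *
f=imaging.grab_frame('top'); S=4
big=cv2.GaussianBlur(cv2.resize(f['img'],None,fx=S,fy=S,interpolation=cv2.INTER_CUBIC),(0,0),2).astype(int)
g=big.mean(2); warm=big[...,0]-big[...,2]
def blob(m,u,v,r,z,name,rect=True):
    q=np.zeros(m.shape,np.uint8); a=[int(S*k) for k in(v-r,v+r,u-r,u+r)]
    q[a[0]:a[1],a[2]:a[3]]=m[a[0]:a[1],a[2]:a[3]]*255
    cs,_=cv2.findContours(q,cv2.RETR_EXTERNAL,cv2.CHAIN_APPROX_NONE)
    c=max(cs,key=cv2.contourArea)[:,0,:]
    w=np.array([ray(f,(p[0]+.5)/S-.5,(p[1]+.5)/S-.5,z)[:2] for p in c],np.float32)*1000
    print(name,'rect',cv2.minAreaRect(w)if rect else cv2.fitEllipse(w))
blob((g>100)&(warm>-3),224,231,18,.06,'block')
blob(g<62,188,185,32,.045,'bath')
for n,u,v in('botA',268,222),('botB',180,239): blob((g<65)&(warm<8),u,v,8,.08,n,0)
blob((warm>-4)&(g>95),308,229,13,.05,'potA',0)
blob((warm>-4)&(g>100),353,247,13,.05,'potB',0)
blob((warm>-4)&(g>90),353,183,28,.008,'tray')
E
```

```text
block rect ((414.2093505859375, 133.92816162109375), (73.48285675048828, 50.06649398803711), 69.7982406616211)
bath rect ((559.6011352539062, 252.66848754882812), (150.98301696777344, 122.16012573242188), 78.29370880126953)
botA rect ((439.505615234375, 1.0794446468353271), (25.356342315673828, 26.024248123168945), 112.78170013427734)
botB rect ((384.54510498046875, 265.6282958984375), (24.12037467956543, 26.266878128051758), 84.25537872314453)
potA rect ((420.3245544433594, -130.03990173339844), (50.20274353027344, 50.600921630859375), 7.405603885650635)
potB rect ((367.8403015136719, -262.3980712890625), (52.44997024536133, 55.28673553466797), 75.43798828125)
tray rect ((583.3724975585938, -272.2015380859375), (152.611328125, 116.37847900390625), 88.19049835205078)
```

Estimates:

| Item | Centre (m) | Yaw |
|---|---|---|
| Block | (.415, .134) | −20° |
| Bath | (.560, .252) | −11° |
| Caddy | (.630, .007) | −3.3° |
| Tray | (.585, −.272) | −2° |

Moving above the block.

Emit:
{"op": "send_rows", "data": {
  "motion": [
    {"dp":[0.037,0.039,0],"rot":[0,0,0.051],"grip":0.085},
    {"dp":[0.037,0.039,0],"rot":[0,0,0.051],"grip":0.085},
    {"dp":[0.037,0.039,0],"rot":[0,0,0.051],"grip":0.085},
    {"dp":[0.037,0.039,0],"rot":[0,0,0.051],"grip":0.085},
    {"dp":[0.037,0.039,0],"rot":[0,0,0.051],"grip":0.085},
    {"dp":[0.037,0.039,0],"rot":[0,0,0.051],"grip":0.085},
    {"dp":[0.037,0.039,0],"rot":[0,0,0.051],"grip":0.085},
    {"dp":[0.037,0.039,0],"rot":[0,0,0.051],"grip":0.085},
    {"dp":[0.037,0.039,0],"rot":[0,0,0.051],"grip":0.085},
    {"dp":[0,0.05,0],"rot":[0,0,0.051],"grip":0.085},
    {"dp":[0,0.05,0],"rot":[0,0,0.051],"grip":0.085},
    {"dp":[0,0.05,0],"rot":[0,0,0.051],"grip":0.085},
    {"dp":[0,0.05,0],"rot":[0,0,0.051],"grip":0.085},
    {"dp":[0,0.05,0],"rot":[0,0,0.051],"grip":0.085},
    {"dp":[0,0.05,0],"rot":[0,0,0.051],"grip":0.085},
    {"dp":[-0.021,0.034,0],"rot":[0,0,0.051],"grip":0.085},
    {"dp":[-0.021,0.034,0],"rot":[0,0,0.051],"grip":0.085},
    {"dp":[-0.021,0.034,0],"rot":[0,0,0.051],"grip":0.085},
    {"dp":[-0.021,0.034,0],"rot":[0,0,0.051],"grip":0.085}
  ],
  "grip_force": 50
}}

```text
clock: 2.62
tcp_pos: [0.4195, 0.1576, 0.2316]
orientation: [-3.099, 0.511, -0.009]
contact_force: [0.5, 0.7, 0.7]
grip_width: 0.0847
```

```bash
cat > st.py <<'E'
import sys
from h import *
from scipy.spatial.transform import Rotation as R
def st():
    o=get_obs(); m=R.from_rotvec(o['orientation']).as_matrix()
    print('t',round(float(o['clock']),2),'p',(o['tcp_pos']*1000).round(1),'yaw',np.degrees(np.arctan2(m[1,0],m[0,0])).round(1),'z',m[:,2].round(3),'F',o['contact_force'].round(1),'w',round(float(o['grip_width'])*1000,1))
    return o
st()
E
python3 st.py
```

```text
t 2.62 p [419.5 157.6 231.6] yaw -18.7 z [ 0.006 -0.001 -1.   ] F [0.5 0.7 0.7] w 84.7
```

Emit:
{"op": "send_rows", "data": {
  "motion": [
    {"dp":[-0.003,-0.024,-0.03],"rot":[0,0,-0.026],"grip":0.085},
    {"dp":[0,0,-0.05],"rot":[0,0,0],"grip":0.085},
    {"dp":[0,0,-0.04],"rot":[0,0,0],"grip":0.085},
    {"dp":[0,0,0],"rot":[0,0,0],"grip":0.085}
  ]
}}

```text
clock: 3.12
tcp_pos: [0.4159, 0.1366, 0.1108]
orientation: [-3.092, 0.541, -0.017]
contact_force: [0.1, -0.4, 0.0]
grip_width: 0.0852
```

```bash
cat > look.py <<'E'
import sys
from st import *
o=get_obs(); n=sys.argv[1]; f=imaging.grab_frame(n); a=list(map(int,sys.argv[2:7])); crop(f,*a,sys.argv[7])
E
python3 look.py side 190 350 170 330 4 b1.png
```

```text
t 3.12 p [415.9 136.6 110.8] yaw -19.8 z [ 0.011  0.001 -1.   ] F [ 0.1 -0.4  0. ] w 85.2
```

View pics/b1.png

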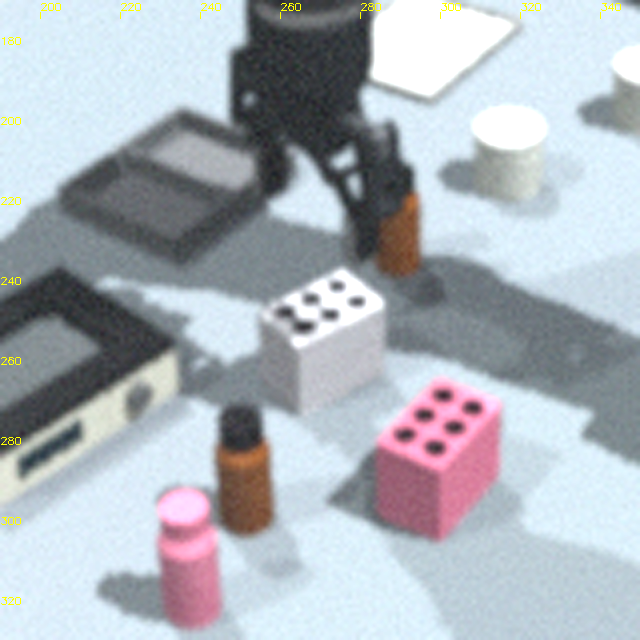

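The grey block (top centre about (272,247)) is clear, with the fingers above it, and the pink block (295,278) is well away. A quick cross-check of all the top estimates against the side view follows.

```bash
python3 - <<'E'
from h import *
f=imaging.grab_frame('side')
for n,X in dict(block=(.4165,.133,.06),botA=(.4395,.001,.08),botB=(.3845,.2656,.08),potA=(.42,-.13,.05),bath=(.56,.252,.045),caddy=(.63,.007,.022),tray=(.585,-.272,.008)).items(): print(n,np.round(proj(f,X),1))
E
```

```text
block [268.8 245.4]
botA [287.6 211.8]
botB [249.1 273.1]
potA [316.1 200.9]
bath [196.5 257.3]
caddy [232.5 211.1]
tray [292.7 178.7]
```

Emit:
{"op": "send_rows", "data": {
  "motion": [
    {"dp":[-0.001,-0.004,-0.03],"rot":[0,0,0],"grip":0.085},
    {"dp":[0,0,-0.03],"rot":[0,0,0],"grip":0.085},
    {"dp":[0,0,-0.022],"rot":[0,0,0],"grip":0.085},
    {"dp":[0,0,0],"rot":[0,0,0],"grip":0.085},
    {"dp":[0,0,0],"rot":[0,0,0],"grip":0.02},
    {"dp":[0,0,0],"rot":[0,0,0],"grip":0.02},
    {"dp":[0,0,0],"rot":[0,0,0],"grip":0.02},
    {"dp":[0,0,0],"rot":[0,0,0],"grip":0.02},
    {"dp":[0,0,0],"rot":[0,0,0],"grip":0.02},
    {"dp":[0,0,0],"rot":[0,0,0],"grip":0.02}
  ],
  "grip_force": 60
}}

```text
clock: 4.47
tcp_pos: [0.4267, 0.1368, 0.0424]
orientation: [-3.079, 0.544, -0.057]
contact_force: [0.3, 0.3, -5.2]
grip_width: 0.0439
```

```bash
python3 st.py
```

```text
t 4.47 p [426.7 136.8  42.4] yaw -20.1 z [ 0.038  0.008 -0.999] F [ 0.3  0.3 -5.2] w 43.9
```

```bash
python3 look.py side 220 320 190 290 6 b2.png; python3 -c "
from h import *
print(get_obs()['joints'].round(2))"
```

```text
t 4.47 p [426.7 136.8  42.4] yaw -20.1 z [ 0.038  0.008 -0.999] F [ 0.3  0.3 -5.2] w 43.9
[-0.05  0.44 -0.48  2.23  0.43  0.52 -1.21]
```

View pics/b2.png

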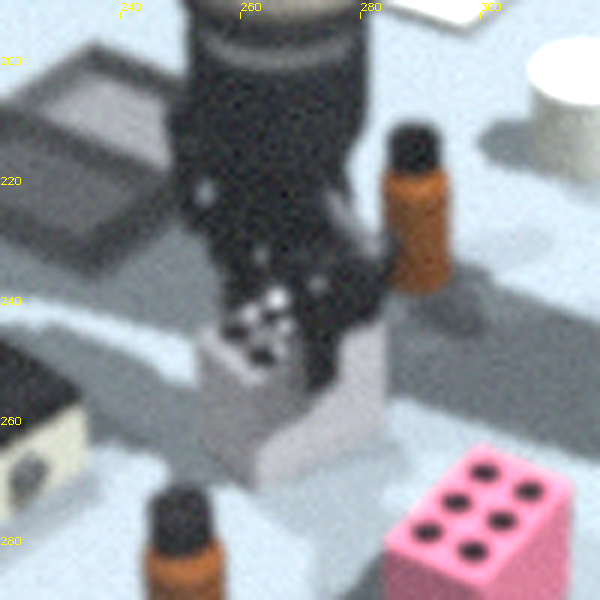

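The fingers hold only about the top 18 mm and are tilted about 2°. I'll open, straighten, descend further and grip again.

Emit:
{"op": "send_rows", "data": {
  "motion": [
    {"dp":[0,0,0],"rot":[0,0,0],"grip":0.085},
    {"dp":[0,0,0],"rot":[0,0,0],"grip":0.085},
    {"dp":[0,0,0],"rot":[0,0,0],"grip":0.085},
    {"dp":[0,0,0],"rot":[0,0,0],"grip":0.085}
  ]
}}

```text
clock: 5.03
tcp_pos: [0.4282, 0.1375, 0.0433]
orientation: [-3.078, 0.544, -0.06]
contact_force: [0.9, 1.2, 0.5]
grip_width: 0.085
```

```bash
python3 st.py; cat >> st.py <<'E'
def up():
    m=R.from_rotvec(get_obs()['orientation']).as_matrix()
    print('rot to vertical',np.cross(m[:,2],[0,0,-1]).round(3))
up()
E
python3 st.py;  python3 -c "
from h import *
print(get_obs()['joints'].round(2))"
```

```text
t 5.03 p [428.2 137.5  43.3] yaw -20.1 z [ 0.041  0.009 -0.999] F [0.9 1.2 0.5] w 85.0
t 5.03 p [428.2 137.5  43.3] yaw -20.1 z [ 0.041  0.009 -0.999] F [0.9 1.2 0.5] w 85.0
rot to vertical [-0.009  0.041  0.   ]
[-0.05  0.44 -0.48  2.23  0.43  0.52 -1.21]
```

Emit:
{"op": "send_rows", "data": {
  "motion": [
    {"dp":[-0.006,-0.002,-0.006],"rot":[-0.009,0.041,0],"grip":0.085},
    {"dp":[-0.004,-0.001,-0.008],"rot":[0,0.005,0],"grip":0.085},
    {"dp":[0,0,-0.003],"rot":[0,0,0],"grip":0.085}
  ]
}}

```text
clock: 5.4
tcp_pos: [0.4176, 0.1344, 0.0252]
orientation: [3.091, -0.546, -0.013]
contact_force: [0.3, 0.3, -0.2]
grip_width: 0.0851
```

```bash
python3 st.py;  python3 -c "
from h import *
print(get_obs()['joints'].round(2))"
```

```text
t 5.4 p [417.6 134.4  25.2] yaw -20.0 z [-0.009 -0.001 -1.   ] F [ 0.3  0.3 -0.2] w 85.1
rot to vertical [ 0.001 -0.009  0.   ]
[-0.05  0.48 -0.48  2.22  0.42  0.53 -1.2 ]
```

Emit:
{"op": "send_rows", "data": {
  "motion": [
    {"dp":[0,0,0],"rot":[0,0,0],"grip":0.03},
    {"dp":[0,0,0],"rot":[0,0,0],"grip":0.03},
    {"dp":[0,0,0],"rot":[0,0,0],"grip":0.03}
  ]
}}

```text
clock: 5.78
tcp_pos: [0.42, 0.1344, 0.0257]
orientation: [3.092, -0.547, -0.007]
contact_force: [-0.0, -2.3, 2.1]
grip_width: 0.0444
```

```bash
python3 st.py
```

```text
t 5.78 p [420.  134.4  25.7] yaw -20.1 z [-0.005 -0.    -1.   ] F [-0.  -2.3  2.1] w 44.4
rot to vertical [ 0.    -0.005  0.   ]
```

Gripped at 44.4 mm, upright. Lifting and carrying to above the well.

Emit:
{"op": "send_rows", "data": {
  "motion": [
    {"dp":[0,0,0.04],"rot":[0,0,0],"grip":0.03},
    {"dp":[0,0,0.05],"rot":[0,0,0],"grip":0.03},
    {"dp":[0.028,0.023,0.01],"rot":[0,0,0.031],"grip":0.03},
    {"dp":[0.028,0.023,0],"rot":[0,0,0.031],"grip":0.03},
    {"dp":[0.028,0.023,0],"rot":[0,0,0.031],"grip":0.03},
    {"dp":[0.028,0.023,0],"rot":[0,0,0.031],"grip":0.03},
    {"dp":[0.028,0.023,0],"rot":[0,0,0.031],"grip":0.03},
    {"dp":[0,0,0],"rot":[0,0,0],"grip":0.03}
  ]
}}

```text
clock: 6.78
tcp_pos: [0.5558, 0.248, 0.1235]
orientation: [3.116, -0.299, -0.026]
contact_force: [-0.3, -0.3, -5.0]
grip_width: 0.0442
```

```bash
python3 st.py
```

```text
t 6.78 p [555.8 248.  123.5] yaw -11.0 z [-0.018 -0.01  -1.   ] F [-0.3 -0.3 -5. ] w 44.2
rot to vertical [ 0.01  -0.018  0.   ]
```

Emit:
{"op": "send_rows", "data": {
  "motion": [
    {"dp":[0.003,0.003,-0.03],"rot":[0.01,-0.018,0],"grip":0.03},
    {"dp":[0.001,0.001,-0.008],"rot":[0,0,0],"grip":0.03},
    {"dp":[0,0,0],"rot":[0,0,0],"grip":0.03}
  ]
}}

```text
clock: 7.15
tcp_pos: [0.5568, 0.2498, 0.0829]
orientation: [3.123, -0.3, -0.007]
contact_force: [0.8, 0.6, -4.3]
grip_width: 0.0441
```

```bash
python3 look.py side 140 260 190 310 5 b3.png
```

```text
t 7.15 p [556.8 249.8  82.9] yaw -11.0 z [-0.005 -0.003 -1.   ] F [ 0.8  0.6 -4.3] w 44.1
rot to vertical [ 0.003 -0.005  0.   ]
```

View pics/b3.png

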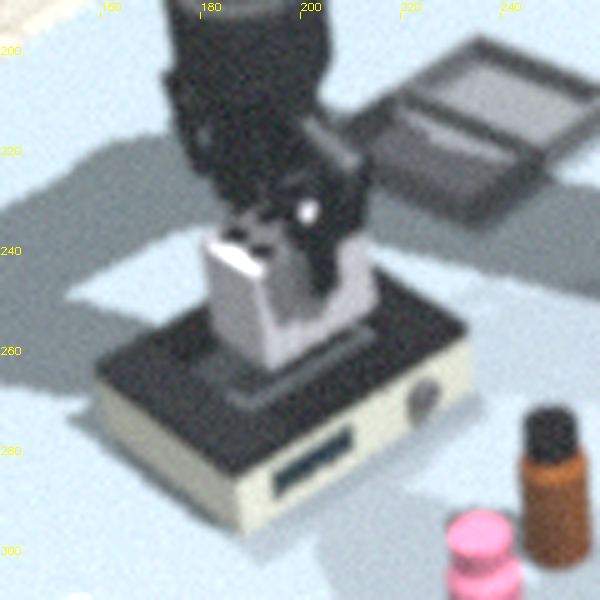

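```bash
python3 - <<'E'
from h import *
f=imaging.grab_frame('side')
def P(x,y,z): return (ray(f,140+x/5-.4,190+y/5-.4,z)[:2]*1000).round(1)
print('block',P(272,370,.057),P(378,300,.057),P(215,315,.057)); print('well',P(245,408,.045),P(378,330,.045),P(185,362,.045)); print('bath',P(97,368,.045),P(237,477,.045),P(468,325,.045))
th=np.radians(-11);X=np.array([np.cos(th),np.sin(th)]);Y=np.array([-np.sin(th),np.cos(th)]);c=np.array([556.8,249.8])
print('exp block +y-x corner',c-22.5*X+35*Y,'-y',c-22.5*X-35*Y)
b=np.array([560,252]);print('exp well',b-32.5*X+45*Y,b-32.5*X-45*Y)
E
```

```text
block [538.5 285. ] [528.  214.2] [592.3 266.3]
well [541.7 303.8] [523.  222.3] [591.4 292.3]
bath [626.6 318.5] [511.8 343.9] [485.5 195.5]
exp block +y-x corner [541.39170321 288.45015382] -y [528.03507353 219.73625098]
exp well [536.68352133 302.3745156 ] [519.51071175 214.02806909]
```

Emit:
{"op": "send_rows", "data": {
  "motion": [
    {"dp":[0.004,0.007,-0.006],"rot":[0.003,-0.005,0],"grip":0.03},
    {"dp":[0,0,-0.005],"rot":[0,0,0],"grip":0.03},
    {"dp":[0,0,0],"rot":[0,0,0],"grip":0.03}
  ]
}}

```text
clock: 7.62
tcp_pos: [0.5625, 0.2577, 0.0737]
orientation: [-3.125, 0.302, -0.006]
contact_force: [-0.1, -0.4, -5.9]
grip_width: 0.0441
```

```bash
python3 look.py side 160 240 220 300 7 b4.png
```

```text
t 7.62 p [562.5 257.7  73.7] yaw -11.0 z [ 0.004  0.001 -1.   ] F [-0.1 -0.4 -5.9] w 44.1
rot to vertical [-0.001  0.004  0.   ]
```

View pics/b4.png

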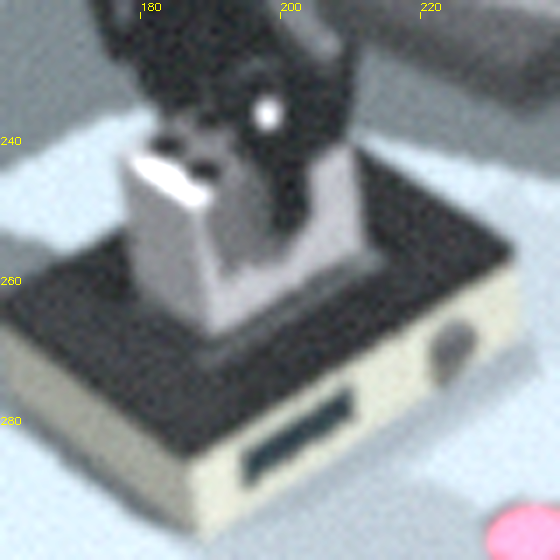

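```bash
python3 - <<'E'
from h import *
f=imaging.grab_frame('side')
def P(x,y,z): return (ray(f,160+x/7-.4,220+y/7-.4,z)[:2]*1000).round(1)
bl=[P(210,335,.048),P(368,245,.048),P(135,285,.048)]
ba=[P(185,460,.045),P(515,255,.045),P(0,308,.045)]
print(bl,ba)
print('block c',(bl[1]+bl[2])/2,'bath c',(ba[1]+ba[2])/2)
E
```

```text
[array([546.2, 294.2]), array([529.7, 225.8]), array([588.1, 286.8])] [array([513.1, 345.9]), array([482.1, 200.2]), array([624.2, 318.9])]
block c [558.9 256.3] bath c [553.15 259.55]
```

Within about 5 mm of the centre in both views, against 10 mm of play. Lowering.

Emit:
{"op": "send_rows", "data": {
  "motion": [
    {"dp":[-0.003,0,-0.005],"rot":[0,0.004,0],"grip":0.03},
    {"dp":[0,0,-0.005],"rot":[0,0,0],"grip":0.03},
    {"dp":[0,0,-0.003],"rot":[0,0,0],"grip":0.03}
  ]
}}

```text
clock: 8.1
tcp_pos: [0.5597, 0.2581, 0.0608]
orientation: [-3.125, 0.302, -0.001]
contact_force: [-3.4, -2.7, 18.8]
grip_width: 0.044
```

```bash
python3 st.py
```

```text
t 8.1 p [559.7 258.1  60.8] yaw -11.0 z [ 0.001  0.002 -1.   ] F [-3.4 -2.7 18.8] w 44.0
rot to vertical [-0.002  0.001  0.   ]
```

Contact at exactly the floor height. Releasing and rising.

Emit:
{"op": "send_rows", "data": {
  "motion": [
    {"dp":[0,0,0],"rot":[0,0,0],"grip":0.075},
    {"dp":[0,0,0],"rot":[0,0,0],"grip":0.075},
    {"dp":[0,0,0.004],"rot":[0,0,0],"grip":0.075},
    {"dp":[0,0,0.03],"rot":[0,0,0],"grip":0.075},
    {"dp":[0,0,0.05],"rot":[0,0,0],"grip":0.085},
    {"dp":[-0.02,-0.02,0.05],"rot":[0,0,0],"grip":0.085},
    {"dp":[-0.04,-0.05,0],"rot":[0,0,0],"grip":0.085},
    {"dp":[-0.04,-0.05,0],"rot":[0,0,0],"grip":0.085}
  ]
}}

```text
clock: 9.1
tcp_pos: [0.4617, 0.1418, 0.2031]
orientation: [-3.118, 0.294, -0.015]
contact_force: [0.6, -0.8, 0.4]
grip_width: 0.085
```

```bash
python3 st.py; python3 - <<'E'
from h import *
f=imaging.grab_frame('top');crop(f,150,310,140,260,5,'c3.png')
E
```

```text
t 9.1 p [461.7 141.8 203.1] yaw -10.8 z [ 0.01   0.009 -1.   ] F [ 0.6 -0.8  0.4] w 85.0
rot to vertical [-0.009  0.01   0.   ]
```

View pics/c3.png

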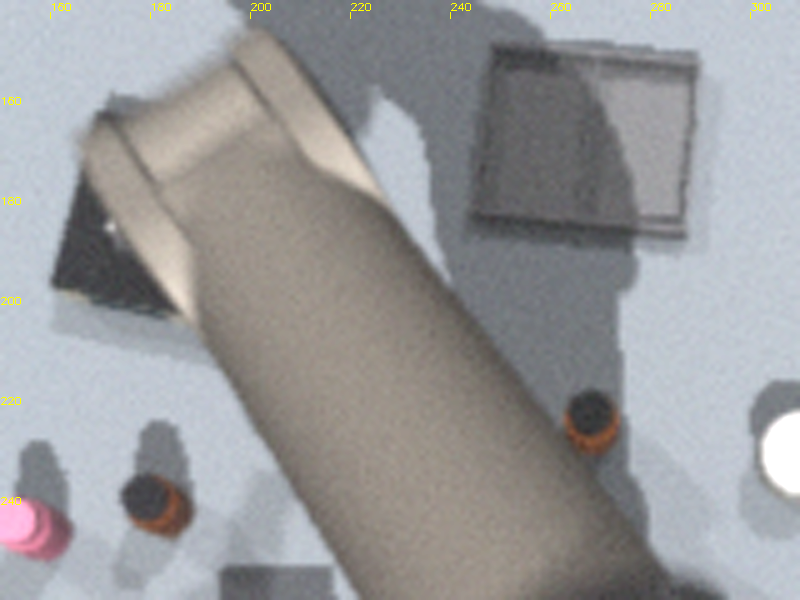

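The arm hides the bath from the top, so I'll check the seating from the side while going over to bottle A.

Emit:
{"op": "send_rows", "data": {
  "motion": [
    {"dp":[-0.004,-0.035,-0.01],"rot":[-0.009,0.01,0.033],"grip":0.085},
    {"dp":[-0.005,-0.035,-0.02],"rot":[0,0,0.033],"grip":0.085},
    {"dp":[-0.005,-0.035,-0.02],"rot":[0,0,0.033],"grip":0.085},
    {"dp":[-0.005,-0.032,-0.02],"rot":[0,0,0.033],"grip":0.085},
    {"dp":[0,0,0],"rot":[0,0,0],"grip":0.085}
  ]
}}

```text
clock: 9.78
tcp_pos: [0.437, -0.0077, 0.1336]
orientation: [3.13, -0.09, 0.005]
contact_force: [-0.2, 0.4, 0.4]
grip_width: 0.0851
```

```bash
python3 look.py side 150 320 190 310 4 b5.png
```

```text
t 9.78 p [437.   -7.7 133.6] yaw -3.3 z [ 0.003 -0.01  -1.   ] F [-0.2  0.4  0.4] w 85.1
rot to vertical [0.01  0.003 0.   ]
```

View pics/b5.png

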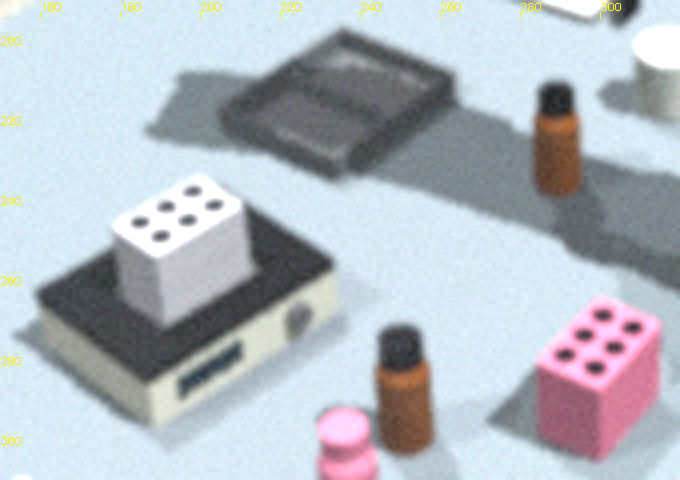

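The block stands level in the well (top about (195,244)). Bottle A's cap is at (289,212), in line with the estimate. Descending on bottle A.

Emit:
{"op": "send_rows", "data": {
  "motion": [
    {"dp":[0.002,0.009,-0.01],"rot":[0.01,0.003,0],"grip":0.085},
    {"dp":[0,0,-0.035],"rot":[0,0,0],"grip":0.085},
    {"dp":[0,0,-0.035],"rot":[0,0,0],"grip":0.085},
    {"dp":[0,0,-0.02],"rot":[0,0,0],"grip":0.085},
    {"dp":[0,0,0],"rot":[0,0,0],"grip":0.085}
  ]
}}

```text
clock: 10.45
tcp_pos: [0.4457, 0.0123, 0.0338]
orientation: [-3.134, 0.076, -0.018]
contact_force: [-0.1, -0.4, 0.2]
grip_width: 0.0852
```

```bash
python3 st.py;  python3 -c "
from h import *
f=imaging.grab_frame('side');print(proj(f,(.558,.256,.095)),proj(f,(.558,.256,.105)))"
```

```text
t 10.45 p [445.7  12.3  33.8] yaw -2.8 z [ 0.012  0.007 -1.   ] F [-0.1 -0.4  0.2] w 85.2
rot to vertical [-0.007  0.012  0.   ]
(np.float64(193.79312604051438), np.float64(242.76886266054598)) (np.float64(193.3139534286313), np.float64(239.55689157258414))
```

Emit:
{"op": "send_rows", "data": {
  "motion": [
    {"dp":[-0.005,-0.009,-0.008],"rot":[-0.007,0.012,0],"grip":0.085},
    {"dp":[-0.001,-0.002,-0.003],"rot":[0,0,0],"grip":0.085},
    {"dp":[0,0,0],"rot":[0,0,0],"grip":0.085}
  ]
}}

```text
clock: 10.88
tcp_pos: [0.4418, 0.0014, 0.0248]
orientation: [3.14, -0.076, 0.007]
contact_force: [-0.5, 0.7, -0.9]
grip_width: 0.0849
```

```bash
python3 st.py
```

```text
t 10.88 p [441.8   1.4  24.8] yaw -2.8 z [ 0.004 -0.    -1.   ] F [-0.5  0.7 -0.9] w 84.9
rot to vertical [0.    0.004 0.   ]
```

Emit:
{"op": "send_rows", "data": {
  "motion": [
    {"dp":[-0.001,0,-0.001],"rot":[0,0,0],"grip":0.02},
    {"dp":[-0.001,0,-0.001],"rot":[0,0.002,0],"grip":0.02},
    {"dp":[0,0,0],"rot":[0,0,0],"grip":0.02},
    {"dp":[0,0,0],"rot":[0,0,0],"grip":0.02}
  ],
  "grip_force": 40
}}

```text
clock: 11.38
tcp_pos: [0.44, 0.0013, 0.0234]
orientation: [3.14, -0.077, 0.005]
contact_force: [-0.5, 0.6, 2.0]
grip_width: 0.0328
```

```bash
python3 st.py
```

```text
t 11.38 p [440.    1.3  23.4] yaw -2.8 z [ 0.003 -0.001 -1.   ] F [-0.5  0.6  2. ] w 32.8
rot to vertical [0.001 0.003 0.   ]
```

Emit:
{"op": "send_rows", "data": {
  "motion": [
    {"dp":[0,0,0.04],"rot":[0,0,0],"grip":0.02},
    {"dp":[0,0,0.03],"rot":[0,0,0],"grip":0.02},
    {"dp":[0.045,-0.007,0],"rot":[0,0,0],"grip":0.02},
    {"dp":[0.045,-0.007,0],"rot":[0,0,0],"grip":0.02},
    {"dp":[0.045,-0.007,0],"rot":[0,0,0],"grip":0.02},
    {"dp":[0.04,-0.006,0],"rot":[0,0,0],"grip":0.02},
    {"dp":[0,0,0],"rot":[0,0,0],"grip":0.02},
    {"dp":[0,0,0],"rot":[0,0,0],"grip":0.02}
  ]
}}

```text
clock: 12.38
tcp_pos: [0.6171, -0.0272, 0.094]
orientation: [3.139, -0.075, -0.001]
contact_force: [-0.9, 0.2, -1.1]
grip_width: 0.0329
```

```bash
python3 st.py
```

```text
t 12.38 p [617.1 -27.2  94. ] yaw -2.8 z [-0.001 -0.001 -1.   ] F [-0.9  0.2 -1.1] w 32.9
rot to vertical [ 0.001 -0.001  0.   ]
```

Emit:
{"op": "send_rows", "data": {
  "motion": [
    {"dp":[0.009,0,-0.02],"rot":[0,0,0],"grip":0.02},
    {"dp":[0,0,-0.025],"rot":[0,0,0],"grip":0.02},
    {"dp":[0,0,-0.011],"rot":[0,0,0],"grip":0.02},
    {"dp":[0,0,0],"rot":[0,0,0],"grip":0.02}
  ]
}}

```text
clock: 12.88
tcp_pos: [0.6226, -0.0265, 0.0371]
orientation: [3.139, -0.072, -0.004]
contact_force: [-0.3, 0.7, -1.3]
grip_width: 0.0326
```

```bash
python3 st.py
```

```text
t 12.88 p [622.6 -26.5  37.1] yaw -2.6 z [-0.003 -0.002 -1.   ] F [-0.3  0.7 -1.3] w 32.6
rot to vertical [ 0.002 -0.003  0.   ]
```

Emit:
{"op": "send_rows", "data": {
  "motion": [
    {"dp":[0.002,0,-0.006],"rot":[0.002,-0.003,0],"grip":0.02},
    {"dp":[0,0,-0.003],"rot":[0,0,0],"grip":0.02},
    {"dp":[0,0,0],"rot":[0,0,0],"grip":0.02}
  ]
}}

```text
clock: 13.25
tcp_pos: [0.6255, -0.0265, 0.0295]
orientation: [-3.141, 0.072, -0.004]
contact_force: [0.2, -0.0, -1.3]
grip_width: 0.0331
```

```bash
python3 st.py
```

```text
t 13.25 p [625.5 -26.5  29.5] yaw -2.6 z [ 0.003  0.    -1.   ] F [ 0.2 -0.  -1.3] w 33.1
rot to vertical [-0.     0.003  0.   ]
```

Emit:
{"op": "send_rows", "data": {
  "motion": [
    {"dp":[0,0,-0.002],"rot":[0,0.003,0],"grip":0.02},
    {"dp":[0,0,-0.001],"rot":[0,0,0],"grip":0.02},
    {"dp":[0,0,0],"rot":[0,0,0],"grip":0.06},
    {"dp":[0,0,0],"rot":[0,0,0],"grip":0.06},
    {"dp":[0,0,0.005],"rot":[0,0,0],"grip":0.06},
    {"dp":[0,0,0.04],"rot":[0,0,0],"grip":0.06},
    {"dp":[0,0,0.05],"rot":[0,0,0],"grip":0.085},
    {"dp":[0,0,0.04],"rot":[0,0,0],"grip":0.085}
  ]
}}

```text
clock: 14.25
tcp_pos: [0.6236, -0.0265, 0.1636]
orientation: [-3.141, 0.072, 0.009]
contact_force: [0.5, -0.8, 0.3]
grip_width: 0.0849
```

```bash
python3 st.py
```

```text
t 14.25 p [623.6 -26.5 163.6] yaw -2.6 z [-0.006  0.    -1.   ] F [ 0.5 -0.8  0.3] w 84.9
rot to vertical [-0.    -0.006 -0.   ]
```

Emit:
{"op": "send_rows", "data": {
  "motion": [
    {"dp":[-0.034,0.042,0.01],"rot":[0,-0.006,0],"grip":0.085},
    {"dp":[-0.034,0.042,0],"rot":[0,0,0],"grip":0.085},
    {"dp":[-0.034,0.042,0],"rot":[0,0,0],"grip":0.085},
    {"dp":[-0.034,0.042,0],"rot":[0,0,0],"grip":0.085},
    {"dp":[-0.034,0.042,0],"rot":[0,0,0],"grip":0.085},
    {"dp":[-0.034,0.042,0],"rot":[0,0,0],"grip":0.085},
    {"dp":[-0.025,0.03,0],"rot":[0,0,0],"grip":0.085},
    {"dp":[0,0,0],"rot":[0,0,0],"grip":0.085},
    {"dp":[0,0,0],"rot":[0,0,0],"grip":0.085}
  ]
}}

```text
clock: 15.38
tcp_pos: [0.3908, 0.2632, 0.1829]
orientation: [-3.138, 0.073, -0.029]
contact_force: [0.0, -0.8, 1.3]
grip_width: 0.0852
```

```bash
python3 st.py
```

```text
t 15.38 p [390.8 263.2 182.9] yaw -2.7 z [ 0.018  0.003 -1.   ] F [ 0.  -0.8  1.3] w 85.2
rot to vertical [-0.003  0.018  0.   ]
```

Emit:
{"op": "send_rows", "data": {
  "motion": [
    {"dp":[-0.005,0.002,-0.03],"rot":[-0.003,0.018,0],"grip":0.085},
    {"dp":[0,0,-0.03],"rot":[0,0,0],"grip":0.085},
    {"dp":[0,0,-0.01],"rot":[0,0,0],"grip":0.085},
    {"dp":[0,0,0],"rot":[0,0,0],"grip":0.085}
  ]
}}

```text
clock: 15.88
tcp_pos: [0.3899, 0.2621, 0.1122]
orientation: [3.14, -0.086, 0.005]
contact_force: [-0.3, -0.2, 0.1]
grip_width: 0.0853
```

```bash
python3 st.py
```

```text
t 15.88 p [389.9 262.1 112.2] yaw -3.1 z [ 0.003 -0.001 -1.   ] F [-0.3 -0.2  0.1] w 85.3
rot to vertical [0.001 0.003 0.   ]
```

Emit:
{"op": "send_rows", "data": {
  "motion": [
    {"dp":[-0.005,0.004,-0.02],"rot":[0,0.003,0],"grip":0.085},
    {"dp":[0,0,-0.03],"rot":[0,0,0],"grip":0.085},
    {"dp":[0,0,-0.02],"rot":[0,0,0],"grip":0.085},
    {"dp":[0,0,-0.008],"rot":[0,0,0],"grip":0.085},
    {"dp":[0,0,0],"rot":[0,0,0],"grip":0.085}
  ]
}}

```text
clock: 16.5
tcp_pos: [0.3905, 0.2674, 0.0374]
orientation: [-3.136, 0.094, -0.014]
contact_force: [-0.7, 0.2, -0.1]
grip_width: 0.0848
```

```bash
python3 st.py
```

```text
t 16.5 p [390.5 267.4  37.4] yaw -3.4 z [ 0.009  0.004 -1.   ] F [-0.7  0.2 -0.1] w 84.8
rot to vertical [-0.004  0.009  0.   ]
```

Emit:
{"op": "send_rows", "data": {
  "motion": [
    {"dp":[-0.005,-0.002,-0.008],"rot":[-0.004,0.009,0],"grip":0.085},
    {"dp":[-0.001,0,-0.004],"rot":[0,0,0],"grip":0.085},
    {"dp":[-0.001,0,-0.001],"rot":[0,0.002,0],"grip":0.02},
    {"dp":[-0.001,0,-0.001],"rot":[0,0.002,0],"grip":0.02},
    {"dp":[0,0,0],"rot":[0,0,0],"grip":0.02},
    {"dp":[0,0,0],"rot":[0,0,0],"grip":0.02}
  ]
}}

```text
clock: 17.25
tcp_pos: [0.3834, 0.2661, 0.0247]
orientation: [-3.139, 0.095, 0.003]
contact_force: [0.1, 0.3, -0.3]
grip_width: 0.0327
```

```bash
python3 st.py
```

```text
t 17.25 p [383.4 266.1  24.7] yaw -3.5 z [-0.002  0.001 -1.   ] F [ 0.1  0.3 -0.3] w 32.7
rot to vertical [-0.001 -0.002 -0.   ]
```

Emit:
{"op": "send_rows", "data": {
  "motion": [
    {"dp":[0,0,0.05],"rot":[0,0,0],"grip":0.02},
    {"dp":[0,0,0.05],"rot":[0,0,0],"grip":0.02},
    {"dp":[0,0,0.03],"rot":[0,0,0],"grip":0.02},
    {"dp":[0.035,-0.032,0],"rot":[0,0,0],"grip":0.02},
    {"dp":[0.035,-0.032,0],"rot":[0,0,0],"grip":0.02},
    {"dp":[0.035,-0.032,0],"rot":[0,0,0],"grip":0.02},
    {"dp":[0.035,-0.032,0],"rot":[0,0,0],"grip":0.02},
    {"dp":[0.035,-0.032,0],"rot":[0,0,0],"grip":0.02},
    {"dp":[0.035,-0.032,0],"rot":[0,0,0],"grip":0.02},
    {"dp":[0.03,-0.028,0],"rot":[0,0,0],"grip":0.02},
    {"dp":[0,0,0],"rot":[0,0,0],"grip":0.02},
    {"dp":[0,0,0],"rot":[0,0,0],"grip":0.02}
  ]
}}

```text
clock: 18.75
tcp_pos: [0.628, 0.0374, 0.1581]
orientation: [-3.139, 0.09, 0.003]
contact_force: [0.3, -0.3, -0.0]
grip_width: 0.0329
```

```bash
python3 st.py
```

```text
t 18.75 p [628.   37.4 158.1] yaw -3.3 z [-0.002  0.001 -1.   ] F [ 0.3 -0.3 -0. ] w 32.9
rot to vertical [-0.001 -0.002 -0.   ]
```

Emit:
{"op": "send_rows", "data": {
  "motion": [
    {"dp":[0,0.004,-0.04],"rot":[0,0,0],"grip":0.02},
    {"dp":[0,0,-0.04],"rot":[0,0,0],"grip":0.02},
    {"dp":[0,0,-0.025],"rot":[0,0,0],"grip":0.02},
    {"dp":[0,0,0],"rot":[0,0,0],"grip":0.02}
  ]
}}

```text
clock: 19.25
tcp_pos: [0.6253, 0.0462, 0.0518]
orientation: [-3.138, 0.08, 0.002]
contact_force: [-0.2, -0.4, -0.9]
grip_width: 0.0327
```

```bash
python3 st.py
```

```text
t 19.25 p [625.3  46.2  51.8] yaw -2.9 z [-0.001  0.002 -1.   ] F [-0.2 -0.4 -0.9] w 32.7
rot to vertical [-0.002 -0.001 -0.   ]
```

Emit:
{"op": "send_rows", "data": {
  "motion": [
    {"dp":[0.001,-0.005,-0.01],"rot":[0,0,0],"grip":0.02},
    {"dp":[0.001,0,-0.008],"rot":[0,0,0],"grip":0.02},
    {"dp":[0,0,-0.002],"rot":[0,0,0],"grip":0.02},
    {"dp":[0,0,0],"rot":[0,0,0],"grip":0.02}
  ]
}}

```text
clock: 19.75
tcp_pos: [0.6291, 0.0422, 0.034]
orientation: [-3.137, 0.078, -0.005]
contact_force: [-0.5, 0.3, -0.5]
grip_width: 0.0327
```

```bash
python3 st.py
```

```text
t 19.75 p [629.1  42.2  34. ] yaw -2.8 z [ 0.003  0.003 -1.   ] F [-0.5  0.3 -0.5] w 32.7
rot to vertical [-0.003  0.003  0.   ]
```

Emit:
{"op": "send_rows", "data": {
  "motion": [
    {"dp":[0,0,-0.004],"rot":[-0.003,0.003,0],"grip":0.02},
    {"dp":[0,0,-0.001],"rot":[0,0,0],"grip":0.02},
    {"dp":[0,0,0],"rot":[0,0,0],"grip":0.06},
    {"dp":[0,0,0],"rot":[0,0,0],"grip":0.06},
    {"dp":[0,0,0.005],"rot":[0,0,0],"grip":0.06},
    {"dp":[0,0,0.04],"rot":[0,0,0],"grip":0.06},
    {"dp":[0,0,0.05],"rot":[0,0,0],"grip":0.085},
    {"dp":[0,0,0.04],"rot":[0,0,0],"grip":0.085}
  ]
}}

```text
clock: 20.75
tcp_pos: [0.6271, 0.042, 0.1659]
orientation: [3.14, -0.077, -0.007]
contact_force: [0.6, 0.1, -0.2]
grip_width: 0.0851
```

```bash
python3 st.py
```

```text
t 20.75 p [627.1  42.  165.9] yaw -2.8 z [-0.005 -0.    -1.   ] F [ 0.6  0.1 -0.2] w 85.1
rot to vertical [ 0.    -0.005  0.   ]
```

Emit:
{"op": "send_rows", "data": {
  "motion": [
    {"dp":[-0.034,-0.029,0],"rot":[0,-0.005,0],"grip":0.085},
    {"dp":[-0.034,-0.029,0],"rot":[0,0,0],"grip":0.085},
    {"dp":[-0.034,-0.029,0],"rot":[0,0,0],"grip":0.085},
    {"dp":[-0.034,-0.029,0],"rot":[0,0,0],"grip":0.085},
    {"dp":[-0.034,-0.029,-0.02],"rot":[0,0,0],"grip":0.085},
    {"dp":[-0.025,-0.021,-0.04],"rot":[0,0,0],"grip":0.085},
    {"dp":[0,0,0],"rot":[0,0,0],"grip":0.085},
    {"dp":[0,0,0],"rot":[0,0,0],"grip":0.085}
  ]
}}

```text
clock: 21.75
tcp_pos: [0.4307, -0.1268, 0.1141]
orientation: [3.139, -0.076, 0.028]
contact_force: [0.4, 0.6, 0.8]
grip_width: 0.085
```

```bash
python3 look.py side 200 350 160 260 5 b6.png
```

```text
t 21.75 p [ 430.7 -126.8  114.1] yaw -2.8 z [ 0.017 -0.002 -1.   ] F [0.4 0.6 0.8] w 85.0
rot to vertical [0.002 0.017 0.   ]
```

View pics/b6.png

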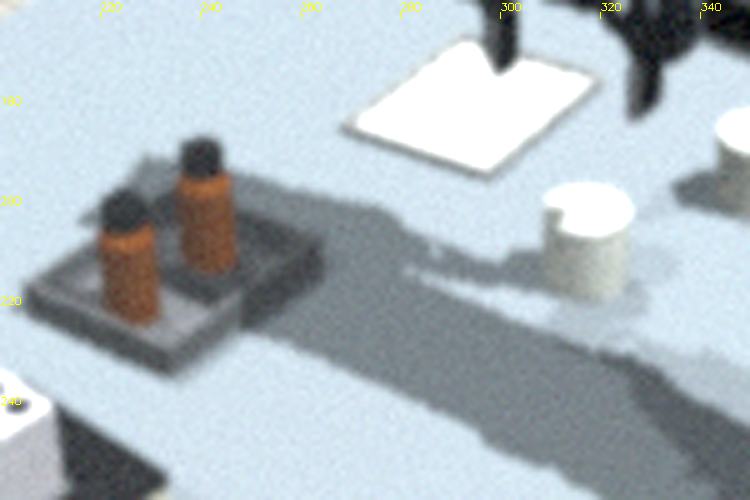

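Both bottles stand upright, one in each bay (cap tops about (225,200) and (240,189)). Pot A is where I expected, at (318,201). Descending on it.

Emit:
{"op": "send_rows", "data": {
  "motion": [
    {"dp":[-0.01,-0.003,-0.02],"rot":[0.002,0.017,0],"grip":0.085},
    {"dp":[-0.001,0,-0.015],"rot":[0,0.003,0],"grip":0.085},
    {"dp":[0,0,0],"rot":[0,0,0],"grip":0.085}
  ]
}}

```text
clock: 22.18
tcp_pos: [0.4207, -0.1288, 0.0775]
orientation: [3.14, -0.072, -0.003]
contact_force: [0.6, -0.0, -0.2]
grip_width: 0.0847
```

```bash
python3 st.py
```

```text
t 22.18 p [ 420.7 -128.8   77.5] yaw -2.6 z [-0.002 -0.    -1.   ] F [ 0.6 -0.  -0.2] w 84.7
rot to vertical [ 0.    -0.002  0.   ]
```

Emit:
{"op": "send_rows", "data": {
  "motion": [
    {"dp":[-0.001,-0.001,-0.02],"rot":[0,0,0],"grip":0.085},
    {"dp":[-0.001,0,-0.02],"rot":[0,0.003,0],"grip":0.085},
    {"dp":[-0.001,0,-0.013],"rot":[0,0.003,0],"grip":0.085},
    {"dp":[-0.001,0,-0.002],"rot":[0,0.003,0],"grip":0.085}
  ]
}}

```text
clock: 22.68
tcp_pos: [0.4183, -0.129, 0.021]
orientation: [3.141, -0.07, -0.016]
contact_force: [-0.2, 0.5, -0.0]
grip_width: 0.0849
```

```bash
python3 st.py
```

```text
t 22.68 p [ 418.3 -129.    21. ] yaw -2.5 z [-0.01  0.   -1.  ] F [-0.2  0.5 -0. ] w 84.9
rot to vertical [-0.   -0.01 -0.  ]
```

Emit:
{"op": "send_rows", "data": {
  "motion": [
    {"dp":[0.001,-0.001,-0.004],"rot":[0,-0.008,0],"grip":0.085},
    {"dp":[-0.001,0,-0.001],"rot":[0,0,0],"grip":0.04},
    {"dp":[0,0,0],"rot":[0,0,0],"grip":0.04},
    {"dp":[0,0,0],"rot":[0,0,0],"grip":0.04},
    {"dp":[0,0,0],"rot":[0,0,0],"grip":0.04}
  ]
}}

```text
clock: 23.3
tcp_pos: [0.4195, -0.1304, 0.0172]
orientation: [3.14, -0.07, 0.002]
contact_force: [0.1, 0.8, -1.3]
grip_width: 0.0512
```

```bash
python3 st.py
```

```text
t 23.3 p [ 419.5 -130.4   17.2] yaw -2.5 z [ 0.001 -0.001 -1.   ] F [ 0.1  0.8 -1.3] w 51.2
rot to vertical [0.001 0.001 0.   ]
```

Emit:
{"op": "send_rows", "data": {
  "motion": [
    {"dp":[0,0,0.03],"rot":[0,0,0],"grip":0.04},
    {"dp":[0,0,0.02],"rot":[0,0,0],"grip":0.04},
    {"dp":[0.033,-0.021,0],"rot":[0,0,0],"grip":0.04},
    {"dp":[0.033,-0.021,0],"rot":[0,0,0],"grip":0.04},
    {"dp":[0.033,-0.021,0],"rot":[0,0,0],"grip":0.04},
    {"dp":[0.033,-0.021,0],"rot":[0,0,0],"grip":0.04},
    {"dp":[0.025,-0.016,0],"rot":[0,0,0],"grip":0.04},
    {"dp":[0,0,0],"rot":[0,0,0],"grip":0.04},
    {"dp":[0,0,0],"rot":[0,0,0],"grip":0.04}
  ]
}}

```text
clock: 24.42
tcp_pos: [0.5785, -0.2336, 0.0682]
orientation: [3.14, -0.069, -0.002]
contact_force: [-0.3, 0.4, -1.3]
grip_width: 0.0514
```

```bash
python3 st.py
```

```text
t 24.43 p [ 578.5 -233.6   68.2] yaw -2.5 z [-0.001 -0.001 -1.   ] F [-0.3  0.4 -1.3] w 51.4
rot to vertical [ 0.001 -0.001  0.   ]
```

Emit:
{"op": "send_rows", "data": {
  "motion": [
    {"dp":[0.005,-0.002,-0.015],"rot":[0,0,0],"grip":0.04},
    {"dp":[0,0,-0.015],"rot":[0,0,0],"grip":0.04},
    {"dp":[0,0,-0.004],"rot":[0,0,0],"grip":0.04},
    {"dp":[0,0,0],"rot":[0,0,0],"grip":0.04}
  ]
}}

```text
clock: 24.92
tcp_pos: [0.5811, -0.2341, 0.0308]
orientation: [-3.141, 0.067, 0.008]
contact_force: [0.5, -0.2, 0.6]
grip_width: 0.0508
```

```bash
python3 st.py
```

```text
t 24.93 p [ 581.1 -234.1   30.8] yaw -2.4 z [-0.005  0.    -1.   ] F [ 0.5 -0.2  0.6] w 50.8
rot to vertical [-0.    -0.005 -0.   ]
```

Emit:
{"op": "send_rows", "data": {
  "motion": [
    {"dp":[0.002,-0.001,-0.006],"rot":[0,-0.005,0],"grip":0.04},
    {"dp":[0,0,-0.003],"rot":[0,0,0],"grip":0.04},
    {"dp":[0,0,0],"rot":[0,0,0],"grip":0.04}
  ]
}}

```text
clock: 25.3
tcp_pos: [0.5836, -0.2352, 0.0217]
orientation: [3.141, -0.067, 0.002]
contact_force: [-0.3, 0.2, 0.3]
grip_width: 0.0507
```

```bash
python3 st.py
```

```text
t 25.3 p [ 583.6 -235.2   21.7] yaw -2.4 z [ 0.001 -0.    -1.   ] F [-0.3  0.2  0.3] w 50.7
rot to vertical [0.    0.001 0.   ]
```

Emit:
{"op": "send_rows", "data": {
  "motion": [
    {"dp":[0,0,-0.0015],"rot":[0,0,0],"grip":0.04},
    {"dp":[0,0,0],"rot":[0,0,0],"grip":0.075},
    {"dp":[0,0,0],"rot":[0,0,0],"grip":0.075},
    {"dp":[0,0,0.005],"rot":[0,0,0],"grip":0.075},
    {"dp":[0,0,0.03],"rot":[0,0,0],"grip":0.075},
    {"dp":[0,0,0.04],"rot":[0,0,0],"grip":0.085},
    {"dp":[-0.036,-0.004,0.01],"rot":[0,0,0],"grip":0.085},
    {"dp":[-0.036,-0.004,0],"rot":[0,0,0],"grip":0.085},
    {"dp":[-0.036,-0.004,0],"rot":[0,0,0],"grip":0.085},
    {"dp":[-0.036,-0.005,0],"rot":[0,0,0],"grip":0.085},
    {"dp":[-0.036,-0.005,0],"rot":[0,0,0],"grip":0.085},
    {"dp":[-0.025,-0.003,0],"rot":[0,0,0],"grip":0.085},
    {"dp":[0,0,0],"rot":[0,0,0],"grip":0.085},
    {"dp":[0,0,0],"rot":[0,0,0],"grip":0.085}
  ]
}}

```text
clock: 27.05
tcp_pos: [0.3763, -0.2607, 0.1137]
orientation: [3.136, -0.065, 0.016]
contact_force: [0.2, 0.2, -0.0]
grip_width: 0.0848
```

```bash
python3 look.py side 260 400 130 230 5 b7.png; python3 -c "
from h import *
f=imaging.grab_frame('side');print(proj(f,(.369,-.2625,.05)),proj(f,(.5836,-.2352,.053)))"
```

```text
t 27.05 p [ 376.3 -260.7  113.7] yaw -2.4 z [ 0.01  -0.005 -1.   ] F [ 0.2  0.2 -0. ] w 84.8
rot to vertical [0.005 0.01  0.   ]
(np.float64(350.7345411432982), np.float64(185.55905245681853)) (np.float64(287.31421954641473), np.float64(171.7670619845904))
```

View pics/b7.png

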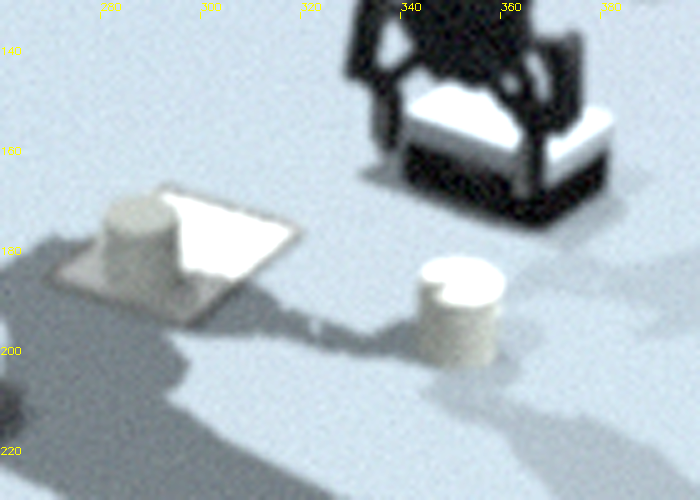

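Pot A is upright in the tray (top about (288,173)). Pot B's top is at (352,186), as estimated, and the tip box is well clear. Descending on pot B.

Emit:
{"op": "send_rows", "data": {
  "motion": [
    {"dp":[-0.007,-0.002,-0.02],"rot":[0.005,0.01,0],"grip":0.085},
    {"dp":[-0.001,0,-0.015],"rot":[0,0.003,0],"grip":0.085},
    {"dp":[0,0,0],"rot":[0,0,0],"grip":0.085}
  ]
}}

```text
clock: 27.52
tcp_pos: [0.3692, -0.2618, 0.0754]
orientation: [-3.139, 0.061, 0.007]
contact_force: [0.5, -0.0, 0.3]
grip_width: 0.0849
```

```bash
python3 st.py
```

```text
t 27.52 p [ 369.2 -261.8   75.4] yaw -2.2 z [-0.004  0.002 -1.   ] F [ 0.5 -0.   0.3] w 84.9
rot to vertical [-0.002 -0.004 -0.   ]
```

Emit:
{"op": "send_rows", "data": {
  "motion": [
    {"dp":[-0.001,-0.001,-0.02],"rot":[0,0,0],"grip":0.085},
    {"dp":[0,0,-0.02],"rot":[0,0,0],"grip":0.085},
    {"dp":[0,0,-0.012],"rot":[0,0,0],"grip":0.085},
    {"dp":[0,0,-0.002],"rot":[0,0,0],"grip":0.085}
  ]
}}

```text
clock: 28.02
tcp_pos: [0.3693, -0.2625, 0.0195]
orientation: [-3.139, 0.059, 0.006]
contact_force: [0.6, -0.6, 0.7]
grip_width: 0.0851
```

```bash
python3 st.py
```

```text
t 28.02 p [ 369.3 -262.5   19.5] yaw -2.2 z [-0.004  0.002 -1.   ] F [ 0.6 -0.6  0.7] w 85.1
rot to vertical [-0.002 -0.004 -0.   ]
```

Emit:
{"op": "send_rows", "data": {
  "motion": [
    {"dp":[0,0,-0.003],"rot":[-0.002,-0.004,0],"grip":0.085},
    {"dp":[0,0,-0.001],"rot":[0,0,0],"grip":0.04},
    {"dp":[0,0,0],"rot":[0,0,0],"grip":0.04},
    {"dp":[0,0,0],"rot":[0,0,0],"grip":0.04},
    {"dp":[0,0,0],"rot":[0,0,0],"grip":0.04}
  ]
}}

```text
clock: 28.65
tcp_pos: [0.3704, -0.2631, 0.0169]
orientation: [3.139, -0.06, 0.004]
contact_force: [1.2, 0.5, -0.6]
grip_width: 0.0513
```

```bash
python3 st.py
```

```text
t 28.65 p [ 370.4 -263.1   16.9] yaw -2.2 z [ 0.003 -0.002 -1.   ] F [ 1.2  0.5 -0.6] w 51.3
rot to vertical [0.002 0.003 0.   ]
```

Emit:
{"op": "send_rows", "data": {
  "motion": [
    {"dp":[0,0,0.04],"rot":[0,0,0],"grip":0.04},
    {"dp":[0,0,0.035],"rot":[0,0,0],"grip":0.04},
    {"dp":[0.037,-0.015,0],"rot":[0,0,0],"grip":0.04},
    {"dp":[0.037,-0.015,0],"rot":[0,0,0],"grip":0.04},
    {"dp":[0.037,-0.008,0],"rot":[0,0,0],"grip":0.04},
    {"dp":[0.037,-0.004,0],"rot":[0,0,0],"grip":0.04},
    {"dp":[0.037,0,0],"rot":[0,0,0],"grip":0.04},
    {"dp":[0.02,0,0],"rot":[0,0,0],"grip":0.04},
    {"dp":[0,0,0],"rot":[0,0,0],"grip":0.04},
    {"dp":[0,0,0],"rot":[0,0,0],"grip":0.04}
  ]
}}

```text
clock: 29.9
tcp_pos: [0.5777, -0.3069, 0.0934]
orientation: [3.14, -0.065, -0.002]
contact_force: [-0.5, 0.3, 0.0]
grip_width: 0.0512
```

```bash
python3 st.py
```

```text
t 29.9 p [ 577.7 -306.9   93.4] yaw -2.4 z [-0.001 -0.001 -1.   ] F [-0.5  0.3  0. ] w 51.2
rot to vertical [ 0.001 -0.001  0.   ]
```

Emit:
{"op": "send_rows", "data": {
  "motion": [
    {"dp":[0.004,0,-0.02],"rot":[0,0,0],"grip":0.04},
    {"dp":[0,0,-0.025],"rot":[0,0,0],"grip":0.04},
    {"dp":[0,0,-0.012],"rot":[0,0,0],"grip":0.04},
    {"dp":[0,0,0],"rot":[0,0,0],"grip":0.04}
  ]
}}

```text
clock: 30.4
tcp_pos: [0.5779, -0.3079, 0.032]
orientation: [3.139, -0.068, -0.008]
contact_force: [0.1, 0.2, -0.7]
grip_width: 0.0511
```

```bash
python3 st.py
```

```text
t 30.4 p [ 577.9 -307.9   32. ] yaw -2.5 z [-0.005 -0.001 -1.   ] F [ 0.1  0.2 -0.7] w 51.1
rot to vertical [ 0.001 -0.005  0.   ]
```

Emit:
{"op": "send_rows", "data": {
  "motion": [
    {"dp":[0.003,0.001,-0.007],"rot":[0.001,-0.005,0],"grip":0.04},
    {"dp":[0,0,-0.003],"rot":[0,0,0],"grip":0.04},
    {"dp":[0,0,0],"rot":[0,0,0],"grip":0.04}
  ]
}}

```text
clock: 30.78
tcp_pos: [0.5819, -0.3072, 0.0225]
orientation: [3.14, -0.068, 0.003]
contact_force: [0.3, 0.1, -0.2]
grip_width: 0.0511
```

```bash
python3 st.py
```

```text
t 30.77 p [ 581.9 -307.2   22.5] yaw -2.5 z [ 0.002 -0.001 -1.   ] F [ 0.3  0.1 -0.2] w 51.1
rot to vertical [0.001 0.002 0.   ]
```

Emit:
{"op": "send_rows", "data": {
  "motion": [
    {"dp":[0,0,-0.0025],"rot":[0,0,0],"grip":0.04},
    {"dp":[0,0,0],"rot":[0,0,0],"grip":0.075},
    {"dp":[0,0,0],"rot":[0,0,0],"grip":0.075},
    {"dp":[0,0,0.005],"rot":[0,0,0],"grip":0.075},
    {"dp":[0,0,0.03],"rot":[0,0,0],"grip":0.075},
    {"dp":[0,0,0.05],"rot":[0,0,0],"grip":0.085},
    {"dp":[0,0,0.06],"rot":[0,0,0],"grip":0.085},
    {"dp":[-0.03,-0.035,0.03],"rot":[0,0,0],"grip":0.085},
    {"dp":[-0.03,-0.035,0.03],"rot":[0,0,0],"grip":0.085},
    {"dp":[-0.03,-0.035,0],"rot":[0,0,-0.05],"grip":0.085},
    {"dp":[-0.03,-0.035,0],"rot":[0,0,-0.05],"grip":0.085},
    {"dp":[-0.03,-0.035,0],"rot":[0,0,-0.05],"grip":0.085},
    {"dp":[-0.03,-0.035,0],"rot":[0,0,-0.05],"grip":0.085},
    {"dp":[-0.03,-0.035,0],"rot":[0,0,-0.05],"grip":0.085},
    {"dp":[0,0,0],"rot":[0,0,0],"grip":0.085},
    {"dp":[0,0,0],"rot":[0,0,0],"grip":0.085}
  ]
}}

```text
clock: 32.78
tcp_pos: [0.3655, -0.5571, 0.2402]
orientation: [3.099, -0.464, 0.016]
contact_force: [0.6, 0.3, 0.0]
grip_width: 0.0853
```

```bash
python3 look.py top 95 395 140 290 2 f0.png; python3 - <<'E'
from h import *
a=imaging.grab_frame('top');b=imaging.grab_frame('side')
crop(a,150,385,140,220,3,'x1.png');crop(b,150,350,150,310,3,'x2.png')
x=cv2.imread('pics/x1.png');y=cv2.imread('pics/x2.png')
s=cv2.resize(y,None,fx=.75,fy=.75); W=max(x.shape[1],s.shape[1])
im=np.zeros((x.shape[0]+s.shape[0],W,3),np.uint8);im[:x.shape[0],:x.shape[1]]=x;im[x.shape[0]:,:s.shape[1]]=s
cv2.imwrite('pics/f1.png',im);print(im.shape)
E
```

```text
t 32.77 p [ 365.5 -557.1  240.2] yaw -17.0 z [ 0.009 -0.01  -1.   ] F [0.6 0.3 0. ] w 85.3
rot to vertical [0.01  0.009 0.   ]
(600, 705, 3)
```

View pics/f1.png

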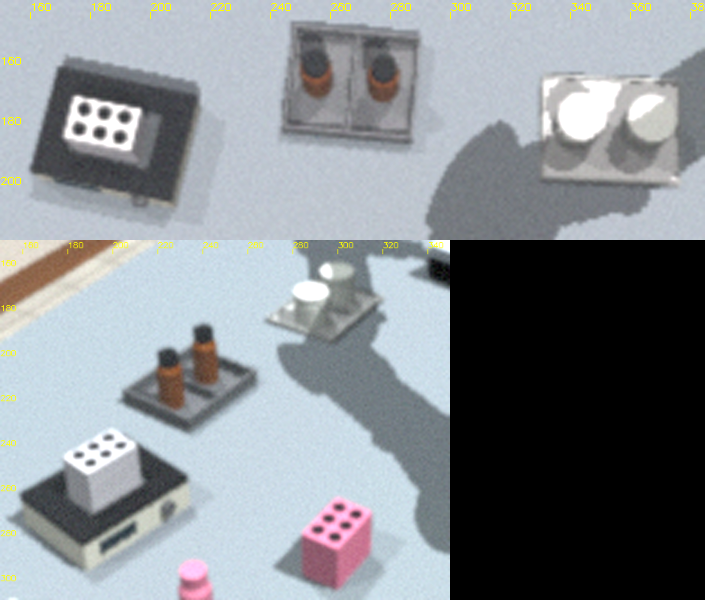

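The bottles and pots look right. One numeric check on the block: its top at z=95 mm should measure 45×70 mm and sit on the bath's centre (560, 253).

```bash
python3 - <<'E'
from h import *
f=imaging.grab_frame('top');S=4
big=cv2.GaussianBlur(cv2.resize(f['img'],None,fx=S,fy=S,interpolation=cv2.INTER_CUBIC),(0,0),2).astype(int)
def R(m,u,v,r,z,el=0):
    q=np.zeros(m.shape,np.uint8);s=np.s_[(v-r)*S:(v+r)*S,(u-r)*S:(u+r)*S];q[s]=m[s]*255
    c=max(cv2.findContours(q,0,1)[0],key=cv2.contourArea)[:,0]
    w=np.array([ray(f,(p[0]+.5)/S-.5,(p[1]+.5)/S-.5,z)[:2] for p in c],np.float32)*1000
    print(cv2.minAreaRect(w))
R(big.mean(2)>112,182,180,18,.095)
R(big.mean(2)<62,188,185,32,.045)
crop(f,150,220,150,215,8,'f2.png')
E
```

```text
((558.6093139648438, 256.4211120605469), (71.31242370605469, 47.49036407470703), 78.97366333007812)
((559.6790161132812, 252.64251708984375), (151.06861877441406, 121.8380355834961), 78.42015838623047)
```

View pics/f2.png

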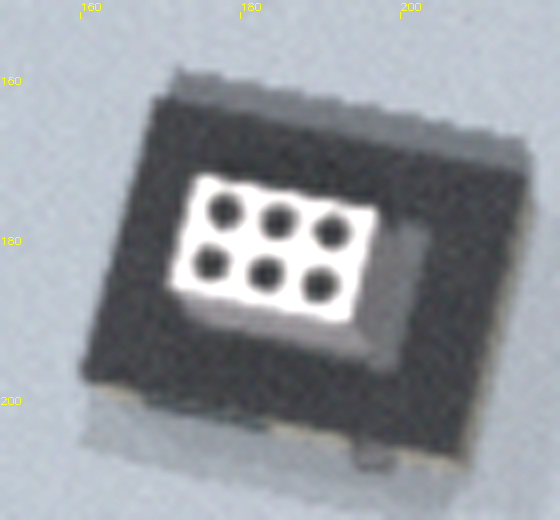

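The block is 4 mm from the well's centre and within 1° of its direction, so it is inside the 10 mm play and level. Handing in.

```bash
python3 -c "
from bench import hand_in
print(hand_in())"
```

```text
the job is handed in; nothing more can be done
None
```

The job is handed in at about 33 s on the robot's clock. I set the aluminium block in the dry bath's well first, then stood one amber bottle in each caddy bay, then the two white pots side by side in the steel tray.

**Final checks:**
- **Block:** its top measures 71 × 47 mm at the seated height. It is about 4 mm off the bath's centre and 0.6° off its direction, within the 10 mm of play. Contact came at floor height.
- **Bottles and pots:** the last pictures show all four upright in their places.
- **Left alone:** I did not touch the pink look-alikes, the microplate or the tip box. I did not re-measure the microplate or the tip box at the end.

**What failed or disagreed:**
- The first grip on the block was too high and tilted about 2°. I released it and gripped lower before lifting it properly.
- The side and top cameras disagreed by 3 to 8 mm on the bath and block positions, so I placed the block between the two.
- The bottles and pots were let go with only a light touch on the floor, or about 1 mm above it.

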